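# Clear the label feed unit and hold its tensioner back

## Task

Clear the deck of the label feed unit: put the marker into the long tray, lying flat, and the eraser into the square tray. Then push the unit's sprung tensioner arm back, past the click of its pawl and on until its roller meets the idler roller, without touching the pawl, and finish while still holding the arm there against its spring: the pawl alone would let it come part of the way back. Leave the other things on the desk where they are.

Things in the scene. Friction and masses are not known exactly. Their poses are not given: they have to be found in the camera images.
- feeder: label feed unit, fixed to the desk: flat grey deck 260 mm (own x) x 300 mm (own y), top 12 mm above the desk. Origin: centre of its underside; own x points away from the robot at yaw 0, own y left. Marker and eraser lie on its free front strip (own x under about -50 mm); behind are arm, pawl, idler and a label roll (own x 90, y -50, radius 34). Nothing on it is higher than 62 mm above the desk.
- idler (a point): top of the axis of the upright idler roller (18 mm thick, in front of a grey block), on the feed unit at own x 94, y 51 mm, 58 mm above the desk; fixed
- tension_pivot (a point): pivot axis (vertical) of the tensioner arm, on the feed unit at own x 30, y -40 mm, 38 mm above the desk; the hub round it has a radius of 14 mm
- tension_roller (a point): axis of the upright steel roller at the free end of the tensioner arm, 38 mm above the desk. The roller is 18 mm thick, does not turn, and stands from 15 to 61 mm above the desk; its axis is 110 mm from the pivot. Push it on its front side (the side towards the deck's front strip).
- swing_arm: the tensioner arm: flat bar 14 mm wide, 27 to 37 mm above the desk, from 55 mm behind the pivot to the roller, with a short tail pin under its rear end that works the pawl. Origin on the pivot axis, 22 mm above the desk; own y points along the arm to the roller.
- tensioner (a joint): swing angle of the arm, rad. 0 = sprung home, pointing to the deck's +y but 0.25 rad towards its front; grows clockwise from above, the roller moving back (deck +x). The pawl is pushed aside from about 0.18 and clicks in by about 0.46; let go then, the arm would rest on it at about 0.45. Stop at 0.70, roller at the idler. Force at the roller: 3 N at 0, 7 N at the stop.
- pawl (a joint): travel of the sprung pawl slider, m: 0 = sprung fully forward (before and after the click), about 0.006 while the tail pin pushes it aside (towards the deck's -y)
- pawl_block: nose and thumb tab of the pawl slider, steel, 14 mm wide, 34 mm above the desk. Origin at the tip of its nose, at the feed unit's x 24, y -87 mm; it and its guide reach to x 16 to 46, y -148 mm. The robot must not press on it.
- tray_long: long grey open tray, fixed to the desk: outside 90 mm (own x) x 190 mm (own y) x 28 mm high, walls and floor 4 mm. Origin: centre of its underside.
- tray_square: square grey open tray, fixed to the desk: outside 100 x 100 x 28 mm high, walls and floor 4 mm. Origin: centre of its underside.
- marker: felt marker lying on the deck, white barrel with black cap, 13 mm thick, 128 mm long along its own y. Origin: middle of its underside.
- eraser: white eraser lying on the deck, 44 mm (own x) x 28 mm (own y) x 12 mm high. Origin: centre of its underside.
- stapler: stapler, 34 x 136 x 40 mm, bystander. Origin: centre of its underside.
- sharpener: small metal pencil sharpener, 16 x 25 x 12 mm, bystander standing between feed unit and trays. Origin: centre of its underside.
- tape_dispenser: tape dispenser, 52 x 127 x 66 mm, bystander at the back of the desk. Origin: centre of its underside.
- binder_clip: small black fold-back clip, 18 x 29 x 32 mm, bystander in front of the trays. Origin: centre of its underside.

How it is judged:
By the outcome, as a careful person would: the job done as asked, in the order asked, and still so for the second after the job is handed in, while the arm keeps its last pose, push and grip.
It also fails if it takes over 67 s, if anything falls off the work surface, if the arm or the gripper's body presses on something with over 40 N, if the wrist force passes 120 N, or if a joint passes its speed limit or range.

## Robot

A 7-joint arm with a two-finger parallel gripper is mounted at the origin on the work surface; the furniture and walls round the work are solid. World frame = base frame: x ahead of the robot, y to its left, z up, the work surface at z = 0. Lengths are in m, angles in rad, forces in N, time in s.
With the tool pointing down it reaches from about 0.4 to 0.875 m from the base axis. Payload 19.3 kg.
Tool frame: the origin (TCP) lies where the fingers leave the gripper's body, on its centre line; the fingertips stand bot.tip_reach ahead of it and the grasp point (between the pads) lies 54 mm ahead of it (bot.tip_reach is the distance from the TCP to the fingertips, in m); z points along the fingers, y is the line along which they close (so a half turn about z gives the same grasp; the last joint's range is limited). The gripper opens to 85 mm and grips with 20 to 120 N. Pads are 22 mm wide; open, the fingers measure 114 mm over their backs; the gripper's body (76 mm by 85 mm) begins 54 mm behind the grasp point. The pads swing forward as they close: fully open they stand 13 mm farther back than shut.
Start: joints at [-1.239, 0.521, -0.036, 1.599, 0.021, 1.021, -0.113], TCP at [0.244, 0.575, 0.304] pointing down, gripper open.
Joint ranges: [-2.91, 2.91], [-0.3, 2.13], [-1.5, 1.42], [0.17, 2.43], [-1.26, 4.41], [0.16, 1.93], [-2.52, 2.52]. Speed limits (rad/s): [1.89, 1.89, 2.39, 2.39, 3.01, 3.01, 3.01].

## Interface

Orientations are given as [roll, pitch, yaw] about the fixed x, y, z axes, in that order (R = Rz(yaw) Ry(pitch) Rx(roll)).
In Python, from workcell import bot gives the robot as it stands. The module is installed in compiled form; this text tells all that it offers.
- The arm moves only by the shell command python3 -m jog 'ROWS' [FORCE]. ROWS is JSON, a list that holds one entry, the list of rows, each a list of 7 numbers: the shift along the tool's x, y, z in mm, then the turn, a rotation vector about the tool's x, y, z in rad, then the opening, from 0 (shut) to 1 (fully open). In form: [[[tx, ty, tz, wx, wy, wz, fingers], ...]]. A call has 1 to 5 rows; each row shifts and turns the commanded pose from where the row before left it, along the tool's axes as they then stand; what a row does not reach is not made up. A row lasts 1/10 s, in which the tool goes at most 50 mm and 8.59 degrees, less where a joint would pass 70% of its speed; a pose out of reach is approached as far as the arm can. A call is refused whole if a number of a shift passes 50 or a number of a turn 0.15, either way. A call with a gripper value outside its range is refused whole. The fingers move at their own pace and stop on an object; FORCE is the grip in N (left out, the last holds). Time passes only in rows, so rows that do not move let the fingers close. It gives the time, the measured TCP pose, the force, the opening and the grip force at its end, in the units of the state.
- bot.observe(): the state, without advancing time (a new reading comes with each control period).
- bot.grab_frame(name): name is "side" or "top" or "wrist"; returns a dict with "img" (400x640x3 uint8, red, green, blue), "intrinsics" (3x3 intrinsics, pixels), "R" (3x3) and "t" (3): a world point X has camera coordinates R X + t; the wrist camera has in their place "tool_from_camera" (4x4, takes a point from camera to tool coordinates, whose origin is the TCP and whose axes are the flange's). Camera axes: x right, y down, z forward; pixel columns grow to the right and rows downward; lengths in m; the calibration is good to about 2 mm. A picture is of the moment at which its call begins: read the wrist's pose just before it. There is no depth.
- bot.job_done(): hands the job in; it is judged then, once.
Trained networks look in a picture, given as the dict that the camera call returned (one of the last four; its "shot" number tells which), for a name from the list of things; names that differ only in an ending like _2 or _b are one class to them, and where a whole thing is asked for, a point or a joint stands for the part that bears it (a point fixed in the world has none). Each returns a list of dicts, best first, with "conf" (0 to 1); they miss things now and then, are a little off and sometimes report something else, mostly with a low value. They report only what shows in the picture. A call takes as long as a camera call.
- bot.trace(query, picture): "region" (400x640 bool, what is visible of it).
- bot.spot_point(query, picture): "xyz" ([x, y, z] in m, in world coordinates, good to about 4 mm: a listed point, or the origin of a listed thing).
The state is a dict: "clock": time; "qpos": joint angles; "qd": joint speeds; "joint_efforts": joint torques, N m; "position": TCP position; "tool_rot": TCP orientation; "force": force on the tool from outside, world axes, zero at the start; "moment": the same for the moment, N m; "grip_width": finger opening in m; "finger_force": force on a finger pad.
Only numpy, scipy, OpenCV 4.12 (cv2) and the standard library are available. Lean on these libraries where they do the work, as an engineer would, in place of code of your own. Each camera call takes 0.05 s, during which the arm holds its last target. There are 200 camera calls.

## Working session

There is one attempt and no reset: what is moved stays moved. The work goes in short steps, Python scripts to look and compute and a shell command to move; the robot and the scene stay as the last step left them, time stands still between calls to the robot, and variables do not carry over. Pictures are saved under pics/ and viewed, at most 10 in all, crops included, and the job is handed in when it is done.

```bash
mkdir -p pics
cat > h.py <<'E'
from workcell import bot
import numpy as np, cv2
from scipy.spatial.transform import Rotation as Ro
def pose():
    s=bot.observe(); r=s["tool_rot"]; r=np.array(r)
    R=r if r.shape==(3,3) else Ro.from_euler('xyz',r).as_matrix()
    return np.array(s["position"]),R,s
def cam(name):
    p,R,s=pose(); f=bot.grab_frame(name)
    if name=="wrist":
        T=np.eye(4);T[:3,:3]=R;T[:3,3]=p
        M=np.linalg.inv(T@np.array(f["tool_from_camera"])); Rc,t=M[:3,:3],M[:3,3]
    else: Rc,t=np.array(f["R"]),np.array(f["t"])
    return f,np.array(f["intrinsics"]),Rc,t
def save(f,n): cv2.imwrite(f"pics/{n}.png",f["img"][:,:,::-1])
def ray(K,Rc,t,uv,z):
    d=Rc.T@np.linalg.inv(K)@np.array([uv[0],uv[1],1.]); o=-Rc.T@t
    return o+d*(z-o[2])/d[2]
def px(K,Rc,t,X):
    c=K@(Rc@np.array(X)+t); return c[:2]/c[2]
def footprint(reg,K,Rc,t,z):
    c,_=cv2.findContours(reg.astype(np.uint8),cv2.RETR_EXTERNAL,cv2.CHAIN_APPROX_NONE)
    c=max(c,key=cv2.contourArea)[:,0]
    P=np.array([ray(K,Rc,t,u,z)[:2] for u in c])*1000
    (x,y),(w,h),a=cv2.minAreaRect(P.astype(np.float32))
    if w<h: w,h,a=h,w,a+90
    return np.round([x,y,w,h,a],1)  # a = direction of long side deg
E
python3 - <<'E'
from h import *
p,R,s=pose(); print(p,s["tool_rot"],s["clock"],bot.tip_reach,s["grip_width"])
for n in("top","side"):
    f,K,Rc,t=cam(n); save(f,n+"0"); print(n,-Rc.T@t)
    for q in "feeder idler tension_pivot tension_roller pawl_block tray_long tray_square marker eraser stapler sharpener tape_dispenser binder_clip".split():
        r=bot.spot_point(q,f); print(q,[(np.round(np.array(d["xyz"])*1000),round(d["conf"],2)) for d in r[:2]])
    if n=="top":
        for q,z in dict(feeder=.012,marker=.0185,eraser=.024,tray_long=.028,tray_square=.028).items():
            r=bot.trace(q,f)
            if r: print("fp",q,footprint(r[0]["region"],K,Rc,t,z),r[0]["conf"])
E
```

```text
[0.24435988 0.57498962 0.30334588] [-3.14052373e+00  6.70543038e-05  2.73972406e+00] 0.0 0.0726 0.08502836548627417
top [ 0.23314712 -0.02632321  1.29230629]
feeder [(array([ 561., -178.,   -1.]), 0.56)]
idler [(array([ 643., -108.,   57.]), 0.81)]
tension_pivot [(array([ 601., -212.,   38.]), 0.82)]
tension_roller [(array([ 546., -110.,   34.]), 0.65)]
pawl_block [(array([ 602., -253.,   14.]), 0.63), (array([ 550., -109.,   34.]), 0.59)]
tray_long [(array([453., 266.,   1.]), 0.93)]
tray_square [(array([628., 248.,  -2.]), 0.59), (array([ 304., -320.,   -0.]), 0.51)]
marker [(array([ 461., -123.,   14.]), 0.49), (array([736.,  94.,  -1.]), 0.49)]
eraser [(array([ 489., -265.,   11.]), 0.73)]
stapler [(array([ 303., -324.,    1.]), 0.64)]
sharpener [(array([544., 112.,  -1.]), 0.36)]
tape_dispenser [(array([ 602., -258.,   15.]), 0.59), (array([736.,  95.,   1.]), 0.58)]
binder_clip [(array([359., 220.,   3.]), 0.45)]
fp feeder [ 563.8 -175.9  304.2  271.7  101.6] 0.57
fp marker [ 459.7 -123.4  126.5   13.2  105.3] 0.79
fp eraser [ 484.2 -265.8   43.7   29.    20.8] 0.7
fp tray_long
[... 205 characters left out ...]
 60.]), 0.81), (array([354., 216.,   1.]), 0.55)]
tension_pivot [(array([ 594., -209.,   34.]), 0.66), (array([ 597., -211.,   20.]), 0.27)]
tension_roller [(array([ 554., -113.,   38.]), 0.75), (array([735., 104.,   1.]), 0.25)]
pawl_block [(array([ 599., -212.,   23.]), 0.45), (array([ 603., -257.,   11.]), 0.44)]
tray_long [(array([449., 268.,   1.]), 0.62)]
tray_square []
marker [(array([ 463., -125.,   11.]), 0.64), (array([ 552., -112.,   38.]), 0.64)]
eraser [(array([ 488., -270.,   13.]), 0.53)]
stapler [(array([ 302., -326.,    0.]), 0.89)]
sharpener [(array([545., 110.,   2.]), 0.48)]
tape_dispenser [(array([737., 103.,  -1.]), 0.86)]
binder_clip [(array([357., 219.,   1.]), 0.54)]
```

View pics/top0.png

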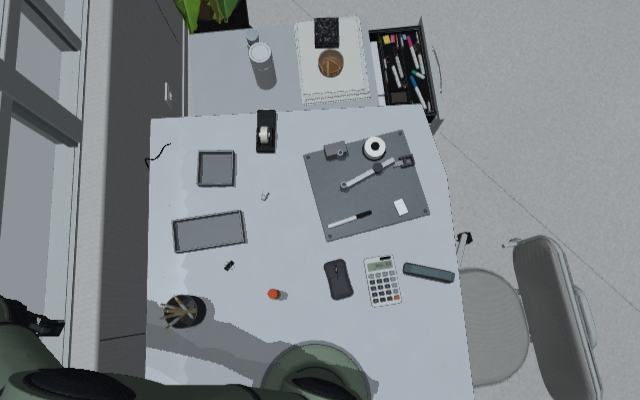

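View pics/side0.png

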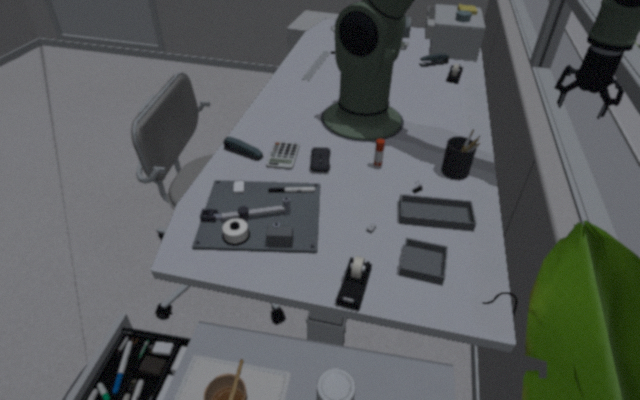

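Top view: the deck is yawed about 11.6°. The marker is at px (350,218), eraser (401,207), tensioner roller (345,185), long tray (209,231) and square tray (216,168). The networks agree with the picture, except that `tray_square` and `tape_dispenser` also gave a wrong hit each.

```bash
cat >> h.py <<'E'
def plan(tgt,yawdeg,n,start=None):
    """equal world steps; prints rounded rows (shift mm, wz)"""
    p,R,s=pose(); p=p*1000
    y0=np.arctan2(R[1,0],R[0,0])
    if start is not None: p=np.array(start[:3],float); y0=np.radians(start[3])
    dy=(np.radians(yawdeg)-y0+np.pi)%(2*np.pi)-np.pi
    print("from",np.round(p,1),round(np.degrees(y0),1),"dyaw",round(dy,3))
    d=(np.array(tgt)-p)/n
    for k in range(n):
        a=y0+dy*k/n; c,s_=np.cos(a),np.sin(a)
        print([round(float(v),1) for v in (d[0]*c+d[1]*s_, d[0]*s_-d[1]*c, -d[2])],"wz",round(-dy/n,3))
E
python3 - <<'E'
from h import *
plan([470,250,250],131,10)
plan([455,-124,220],105,10,[470,250,250,131])
E
```

```text
from [244.4 575.2 303.9] 157.0 dyaw -0.453
[-33.5, -21.1, 5.4] wz 0.045
[-34.4, -19.6, 5.4] wz 0.045
[-35.3, -18.0, 5.4] wz 0.045
[-36.0, -16.4, 5.4] wz 0.045
[-36.7, -14.7, 5.4] wz 0.045
[-37.4, -13.0, 5.4] wz 0.045
[-37.9, -11.3, 5.4] wz 0.045
[-38.4, -9.6, 5.4] wz 0.045
[-38.8, -7.9, 5.4] wz 0.045
[-39.1, -6.1, 5.4] wz 0.045
from [470. 250. 250.] 131.0 dyaw -0.454
[-27.2, -25.7, 3.0] wz 0.045
[-28.4, -24.4, 3.0] wz 0.045
[-29.5, -23.1, 3.0] wz 0.045
[-30.5, -21.7, 3.0] wz 0.045
[-31.4, -20.3, 3.0] wz 0.045
[-32.3, -18.9, 3.0] wz 0.045
[-33.1, -17.4, 3.0] wz 0.045
[-33.9, -15.9, 3.0] wz 0.045
[-34.6, -14.3, 3.0] wz 0.045
[-35.2, -12.7, 3.0] wz 0.045
```

```bash
python3 -m jog '[[[-33.5,-21,5.4,0,0,0.045,1],[-34.4,-19.6,5.4,0,0,0.045,1],[-35.3,-18,5.4,0,0,0.045,1],[-36,-16.4,5.4,0,0,0.045,1],[-36.7,-14.7,5.4,0,0,0.045,1]]]'
python3 -m jog '[[[-37.4,-13,5.4,0,0,0.045,1],[-37.9,-11.3,5.4,0,0,0.045,1],[-38.4,-9.6,5.4,0,0,0.045,1],[-38.8,-7.9,5.4,0,0,0.045,1],[-39.1,-6.1,5.4,0,0,0.045,1]]]'
python3 -m jog '[[[-27.2,-25.7,3,0,0,0.045,1],[-28.4,-24.4,3,0,0,0.045,0.4],[-29.5,-23.1,3,0,0,0.045,0.4],[-30.5,-21.7,3,0,0,0.045,0.4],[-31.4,-20.3,3,0,0,0.045,0.4]]]'
python3 -m jog '[[[-32.3,-18.9,3,0,0,0.045,0.4],[-33.1,-17.4,3,0,0,0.045,0.4],[-33.9,-15.9,3,0,0,0.045,0.4],[-34.6,-14.3,3,0,0,0.045,0.4],[-35.2,-12.7,3,0,0,0.045,0.4]]]'
python3 - <<'E'
from h import *
p,R,s=pose(); print(p,s["tool_rot"],s["clock"],bot.tip_reach,s["grip_width"])
f,K,Rc,t=cam("wrist"); save(f,"w1"); print(-Rc.T@t)
for q in "marker eraser tension_roller tension_pivot pawl_block idler feeder".split():
    r=bot.spot_point(q,f); print(q,[(np.round(np.array(d["xyz"])*1000),round(d["conf"],2)) for d in r[:2]])
for q,z in dict(marker=.0185,eraser=.024).items():
    r=bot.trace(q,f)
    if r: print("fp",q,footprint(r[0]["region"],K,Rc,t,z),r[0]["conf"])
E
```

```text
clock: 2.15
position: [0.3581, 0.4114, 0.2769]
tool_rot: [3.141, 0.0, 2.513]
force: [-0.2, 0.6, -0.1]
grip_width: 0.0853
finger_force: 0.0
clock: 2.65
position: [0.4713, 0.2491, 0.2499]
tool_rot: [3.141, 0.0, 2.288]
force: [1.1, -0.8, -1.3]
grip_width: 0.0852
finger_force: 0.0
clock: 3.15
position: [0.4637, 0.062, 0.235]
tool_rot: [3.141, 0.0, 2.063]
force: [0.9, -0.8, -0.2]
grip_width: 0.0342
finger_force: 0.0
clock: 3.65
position: [0.4574, -0.1251, 0.22]
tool_rot: [3.141, 0.0, 1.838]
force: [0.1, 0.7, -0.9]
grip_width: 0.0342
finger_force: 0.0
[ 0.45737107 -0.12510543  0.21997846] [3.14107879e+00 1.46260700e-04 1.83803596e+00] 3.65 0.0726 0.03415512281084102
[ 0.43579536 -0.04733296  0.28998344]
marker [(array([ 455., -121.,   10.]), 0.86), (array([ 300., -324.,   -1.]), 0.42)]
eraser [(array([ 487., -267.,   12.]), 0.75)]
tension_roller [(array([ 548., -113.,   41.]), 0.77)]
tension_pivot []
pawl_block []
idler [(array([ 644., -105.,   59.]), 0.91)]
feeder [(array([ 553., -182.,   -1.]), 0.79)]
fp marker [ 461.  -123.1  129.7   12.6  106. ] 0.89
fp eraser [ 485.7 -262.    44.    32.9   15.4] 0.93
```

View pics/w1.png

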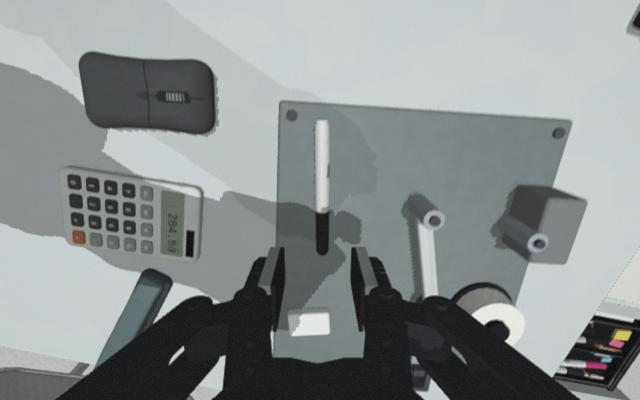

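Run:
```python
from h import *
plan([461,-123.5,100],105.7,4)
```

```text
from [ 457.7 -122.8  220. ] 105.5 dyaw 0.003
[-0.4, 0.7, 30.0] wz -0.001
[-0.4, 0.7, 30.0] wz -0.001
[-0.4, 0.7, 30.0] wz -0.001
[-0.4, 0.7, 30.0] wz -0.001
```

```bash
python3 -m jog '[[[-0.4,0.7,30,0,0,0,0.4],[-0.4,0.7,30,0,0,0,0.4],[-0.4,0.7,30,0,0,0,0.4],[-0.4,0.7,28,0,0,0,0.4],[0,0,2,0,0,0,0.4]]]'
python3 -m jog '[[[0,0,4,0,0,0,0.4],[0,0,4,0,0,0,0.4],[0,0,3,0,0,0,0.4]]]'
python3 - <<'E'
from h import *
print(pose()[2]["position"],pose()[2]["force"])
f,K,Rc,t=cam("wrist"); save(f,"w2")
f,K,Rc,t=cam("side"); cv2.imwrite("pics/s2.png",cv2.resize(f["img"][130:280,180:360,::-1],None,fx=4,fy=4))
E
```

```text
clock: 4.65
position: [0.4595, -0.1237, 0.0976]
tool_rot: [-3.138, -0.002, 1.841]
force: [-0.9, 0.1, 1.1]
grip_width: 0.0344
finger_force: 0.0
clock: 4.95
position: [0.4611, -0.1244, 0.0896]
tool_rot: [3.14, 0.001, 1.84]
force: [-0.8, -0.5, 0.1]
grip_width: 0.0342
finger_force: 0.0
[ 0.46109689 -0.12437685  0.08964646] [-0.81714339 -0.52688091  0.06452879]
```

View pics/w2.png

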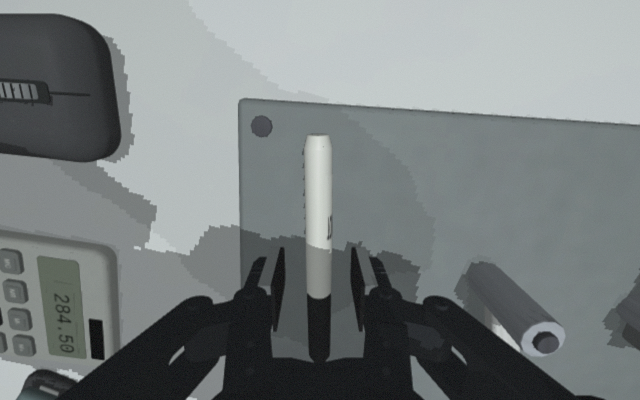

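The marker lies between the pads (px 318,250), parallel to them. Closing.

```bash
python3 -m jog '[[[0,0,0,0,0,0,0],[0,0,0,0,0,0,0],[0,0,0,0,0,0,0],[0,0,0,0,0,0,0]]]' 40
python3 -m jog '[[[0,0,-10,0,0,0,0],[0,0,-25,0,0,0,0],[0,0,-30,0,0,0,0],[0,0,-25,0,0,0,0]]]'
python3 - <<'E'
from h import *
f,K,Rc,t=cam("wrist"); save(f,"w3")
plan([451,266,130],95.3,11)
E
```

```text
clock: 5.45
position: [0.4608, -0.1244, 0.0894]
tool_rot: [3.141, 0.0, 1.84]
force: [-1.5, -0.6, 8.2]
grip_width: 0.0097
finger_force: 39.2
clock: 5.85
position: [0.4606, -0.1245, 0.1809]
tool_rot: [3.141, 0.0, 1.839]
force: [-0.7, 0.4, -0.6]
grip_width: 0.0098
finger_force: 39.4
from [ 461.7 -124.9  183.9] 105.4 dyaw -0.176
[34.5, 8.5, 4.9] wz 0.016
[34.7, 7.9, 4.9] wz 0.016
[34.8, 7.4, 4.9] wz 0.016
[34.9, 6.8, 4.9] wz 0.016
[35.0, 6.3, 4.9] wz 0.016
[35.1, 5.7, 4.9] wz 0.016
[35.2, 5.1, 4.9] wz 0.016
[35.3, 4.6, 4.9] wz 0.016
[35.3, 4.0, 4.9] wz 0.016
[35.4, 3.4, 4.9] wz 0.016
[35.4, 2.9, 4.9] wz 0.016
```

View pics/w3.png

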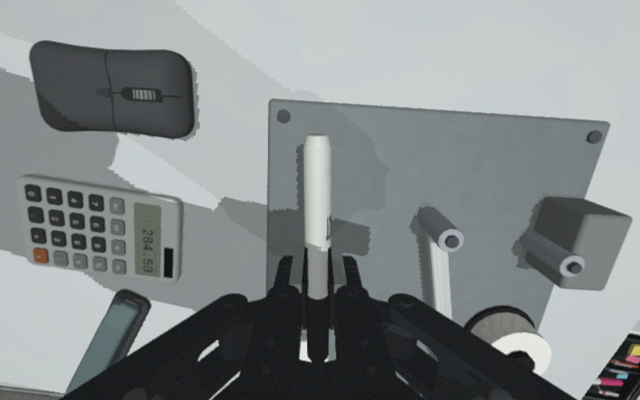

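The marker is held, px (318,230). Moving to the long tray.

```bash
python3 -m jog '[[[34.5,8.5,0,0,0,0.016,0],[34.7,7.9,5,0,0,0.016,0],[34.8,7.4,5,0,0,0.016,0],[34.9,6.8,5,0,0,0.016,0],[35,6.3,5,0,0,0.016,0]]]'
python3 -m jog '[[[35.1,5.7,5,0,0,0.016,0],[35.2,5.1,5,0,0,0.016,0],[35.3,4.6,5,0,0,0.016,0],[35.3,4,5,0,0,0.016,0],[35.4,3.4,5,0,0,0.016,0]]]'
python3 -m jog '[[[35.4,3,5,0,0,0.016,0],[0,0,0,0,0,0,0]]]'
python3 - <<'E'
from h import *
f,K,Rc,t=cam("wrist"); save(f,"w4")
for q in("tray_long","tray_square","marker"):
    r=bot.spot_point(q,f); print(q,[(np.round(np.array(d["xyz"])*1000),round(d["conf"],2)) for d in r[:2]])
r=bot.trace("tray_long",f); print(footprint(r[0]["region"],K,Rc,t,.028))
plan([451,266,88],95.3,3)
E
```

```text
clock: 6.4
position: [0.4555, 0.0547, 0.1593]
tool_rot: [3.141, -0.0, 1.759]
force: [0.4, 0.2, -0.8]
grip_width: 0.0099
finger_force: 39.4
clock: 6.9
position: [0.4504, 0.2326, 0.1342]
tool_rot: [3.141, -0.0, 1.679]
force: [-0.5, 0.4, -0.2]
grip_width: 0.0095
finger_force: 39.4
clock: 7.1
position: [0.4487, 0.2714, 0.1287]
tool_rot: [-3.142, -0.002, 1.669]
force: [0.8, -0.1, -0.0]
grip_width: 0.0097
finger_force: 39.4
tray_long [(array([453., 268.,  -1.]), 0.81)]
tray_square [(array([629., 244.,  -1.]), 0.83)]
marker [(array([447., 274.,  53.]), 0.89), (array([629., 243.,  -1.]), 0.25)]
[447.5 295.6 135.8  89.8  95.9]
from [450.  265.6 129.3] 95.3 dyaw 0.001
[0.1, 0.4, 13.8] wz -0.0
[0.1, 0.4, 13.8] wz -0.0
[0.1, 0.4, 13.8] wz -0.0
```

View pics/w4.png

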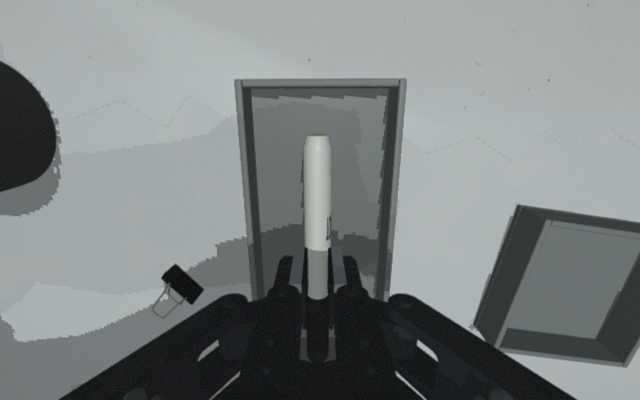

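Aligned over the long tray: tray rim px 235–405, marker at 318. Lowering and releasing.

```bash
python3 -m jog '[[[0,0,15,0,0,0,0],[0,0,15,0,0,0,0],[0,0,10,0,0,0,0],[0,0,5,0,0,0,0],[0,0,0,0,0,0,0]]]'
python3 -m jog '[[[0,0,0,0,0,0,0.25],[0,0,0,0,0,0,0.25],[0,0,0,0,0,0,0.25]]]'
python3 -m jog '[[[0,0,-20,0,0,0,0.25],[0,0,-30,0,0,0,0.25],[0,0,-30,0,0,0,0.25]]]'
python3 - <<'E'
from h import *
f,K,Rc,t=cam("wrist"); 
r=bot.trace("marker",f); print([footprint(a["region"],K,Rc,t,.0105) for a in r[:1]])
f,K,Rc,t=cam("top"); 
r=bot.trace("marker",f); print([(footprint(a["region"],K,Rc,t,.0105),a["conf"]) for a in r[:2]])
r=bot.trace("eraser",f); print([footprint(a["region"],K,Rc,t,.024) for a in r[:1]])
plan([470,60,170],105,6)
plan([488,-265.5,170],105,9,[470,60,170,105])
E
```

```text
clock: 7.85
position: [0.4498, 0.2661, 0.0836]
tool_rot: [-3.141, 0.0, 1.663]
force: [0.5, -0.3, 0.4]
grip_width: 0.0096
finger_force: 39.4
clock: 8.15
position: [0.4499, 0.2667, 0.0843]
tool_rot: [3.141, -0.0, 1.664]
force: [-0.0, -0.3, 0.0]
grip_width: 0.0213
finger_force: 0.0
clock: 8.45
position: [0.4496, 0.2664, 0.1649]
tool_rot: [-3.141, 0.0, 1.664]
force: [-0.4, 0.1, -0.3]
grip_width: 0.0211
finger_force: 0.0
[array([449.7, 266.7, 129.1,  13.4,  95.5])]
[(array([450.3, 239.5,  64.1,   9.6,  93.1]), 0.6)]
[array([ 484.2, -265.9,   44.9,   28.7,   16.3])]
from [449.5 266.7 163.8] 95.3 dyaw 0.168
[-34.6, 0.2, -1.0] wz -0.028
[-34.6, -0.8, -1.0] wz -0.028
[-34.6, -1.8, -1.0] wz -0.028
[-34.5, -2.7, -1.0] wz -0.028
[-34.4, -3.7, -1.0] wz -0.028
[-34.3, -4.7, -1.0] wz -0.028
from [470.  60. 170.] 105.0 dyaw 0.0
[-35.5, -7.4, -0.0] wz -0.0
[-35.5, -7.4, -0.0] wz -0.0
[-35.5, -7.4, -0.0] wz -0.0
[-35.5, -7.4, -0.0] wz -0.0
[-35.5, -7.4, -0.0] wz -0.0
[-35.5, -7.4, -0.0] wz -0.0
[-35.5, -7.4, -0.0] wz -0.0
[-35.5, -7.4, -0.0] wz -0.0
[-35.5, -7.4, -0.0] wz -0.0
```

```bash
python3 -m jog '[[[-34.6,0.2,-1,0,0,-0.028,0.25],[-34.6,-0.8,-1,0,0,-0.028,0.5],[-34.6,-1.8,-1,0,0,-0.028,0.5],[-34.5,-2.7,-1,0,0,-0.028,0.5],[-34.4,-3.7,-1,0,0,-0.028,0.5]]]'
python3 -m jog '[[[-34.3,-4.7,-1,0,0,-0.028,0.5],[-35.5,-7.4,0,0,0,0,0.5],[-35.5,-7.4,0,0,0,0,0.5],[-35.5,-7.4,0,0,0,0,0.5],[-35.5,-7.4,0,0,0,0,0.5]]]'
python3 -m jog '[[[-35.5,-7.4,0,0,0,0,0.5],[-35.5,-7.4,0,0,0,0,0.5],[-35.5,-7.4,0,0,0,0,0.5]]]'
python3 - <<'E'
from h import *
print(np.round(pose()[2]["qpos"],2))
f,K,Rc,t=cam("wrist")
for q in("eraser","tension_roller","tension_pivot","pawl_block"):
    r=bot.spot_point(q,f); print(q,[(np.round(np.array(d["xyz"])*1000),round(d["conf"],2)) for d in r[:1]])
r=bot.trace("eraser",f); print([footprint(a["region"],K,Rc,t,.024) for a in r[:1]])
plan([487,-266,170],18,11)
plan([487,-266,170],198,11)
E
```

```text
clock: 9.2
position: [0.4663, 0.0929, 0.1681]
tool_rot: [-3.14, 0.0, 1.805]
force: [1.4, -0.1, 0.2]
grip_width: 0.0428
finger_force: 0.0
clock: 9.7
position: [0.4776, -0.0863, 0.1691]
tool_rot: [-3.14, -0.001, 1.832]
force: [0.9, -0.3, -0.4]
grip_width: 0.0428
finger_force: 0.0
clock: 10.0
position: [0.4836, -0.1949, 0.169]
tool_rot: [-3.14, -0.001, 1.832]
force: [0.5, -0.4, 1.0]
grip_width: 0.0426
finger_force: 0.0
[ 0.08  0.57  0.25  1.99 -0.24  0.61  0.76]
eraser [(array([ 491., -266.,   13.]), 0.91)]
tension_roller [(array([ 549., -111.,   39.]), 0.9)]
tension_pivot [(array([ 600., -207.,   38.]), 0.96)]
pawl_block []
[array([ 486. , -262.4,   43.4,   32.3,   18.7])]
from [ 483.9 -192.5  169.3] 105.0 dyaw -1.519
[-6.5, -1.5, -0.1] wz 0.138
[-6.7, -0.5, -0.1] wz 0.138
[-6.7, 0.4, -0.1] wz 0.138
[-6.6, 1.3, -0.1] wz 0.138
[-6.3, 2.2, -0.1] wz 0.138
[-6.0, 3.0, -0.1] wz 0.138
[-5.5, 3.8, -0.1] wz 0.138
[-4.9, 4.5, -0.1] wz 0.138
[-4.2, 5.2, -0.1] wz 0.138
[-3.5, 5.7, -0.1] wz 0.138
[-2.7, 6.1, -0.1] wz 0.138
from [ 483.9 -192.5  169.3] 105.0 dyaw 1.623
[-6.5, -1.5, -0.1] wz -0.148
[-6.2, -2.4, -0.1] wz -0.148
[-5.8, -3.3, -0.1] wz -0.148
[-5.3, -4.1, -0.1] wz -0.148
[-4.6, -4.8, -0.1] wz -0.148
[-3.8, -5.5, -0.1] wz -0.148
[-3.0, -6.0, -0.1] wz -0.148
[-2.1, -6.4, -0.1] wz -0.148
[-1.1, -6.6, -0.1] wz -0.148
[-0.2, -6.7, -0.1] wz -0.148
[0.8, -6.6, -0.1] wz -0.148
```

```bash
python3 -m jog '[[[-6.5,-1.5,0,0,0,0.138,0.5],[-6.7,-0.5,0,0,0,0.138,0.5],[-6.7,0.4,0,0,0,0.138,0.5],[-6.6,1.3,0,0,0,0.138,0.55],[-6.3,2.2,0,0,0,0.138,0.55]]]'
python3 -m jog '[[[-6,3,0,0,0,0.138,0.55],[-5.5,3.8,0,0,0,0.138,0.55],[-4.9,4.5,0,0,0,0.138,0.55],[-4.2,5.2,0,0,0,0.138,0.55],[-3.5,5.7,0,0,0,0.138,0.55]]]'
python3 -m jog '[[[-2.7,6.1,0,0,0,0.138,0.55],[0,0,0,0,0,0,0.55]]]'
python3 - <<'E'
from h import *
print(np.round(pose()[2]["qpos"],2))
f,K,Rc,t=cam("wrist"); save(f,"w5")
for q in("eraser","pawl_block"):
    r=bot.spot_point(q,f); print(q,[(np.round(np.array(d["xyz"])*1000),round(d["conf"],2)) for d in r[:1]])
r=bot.trace("eraser",f); print([footprint(a["region"],K,Rc,t,.024) for a in r[:1]])
plan([487,-265.5,92],18,4)
E
```

```text
clock: 10.8
position: [0.4858, -0.2258, 0.1697]
tool_rot: [-3.141, -0.0, 1.138]
force: [0.3, -0.7, -1.0]
grip_width: 0.0466
finger_force: 0.0
clock: 11.3
position: [0.4872, -0.2591, 0.1696]
tool_rot: [-3.141, -0.0, 0.448]
force: [1.0, -0.3, -0.5]
grip_width: 0.047
finger_force: 0.0
clock: 11.5
position: [0.4873, -0.2663, 0.1695]
tool_rot: [-3.142, 0.001, 0.312]
force: [0.4, -0.1, -1.0]
grip_width: 0.0471
finger_force: 0.0
[-0.06  0.71  0.66  1.92 -0.64  0.74 -0.28]
eraser [(array([ 487., -266.,   14.]), 0.72)]
pawl_block []
[array([ 488.6, -266.2,   45.3,   28.1,   18.3])]
from [ 487.3 -266.2  169.8] 18.2 dyaw -0.004
[-0.0, -0.2, 19.4] wz 0.001
[-0.0, -0.2, 19.4] wz 0.001
[-0.0, -0.2, 19.4] wz 0.001
[-0.0, -0.2, 19.4] wz 0.001
```

View pics/w5.png

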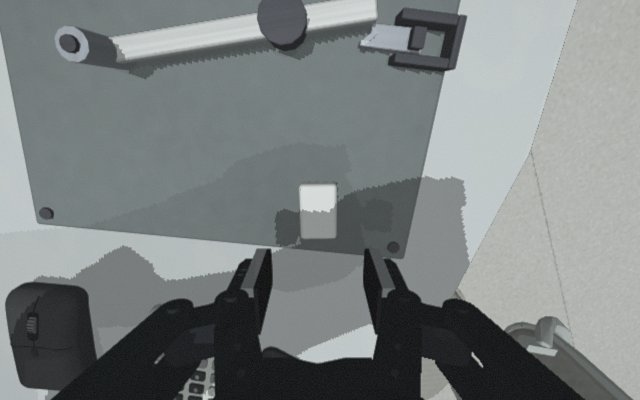

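Eraser at px (318,211), square between the fingers; pawl and arm (upper right) are well clear. Grasping.

```bash
python3 -m jog '[[[0,0,25,0,0,0,0.55],[0,0,25,0,0,0,0.55],[0,0,22,0,0,0,0.55],[0,0,9,0,0,0,0.55],[0,0,0,0,0,0,0.55]]]'
python3 -m jog '[[[0,0,0,0,0,0,0],[0,0,0,0,0,0,0],[0,0,0,0,0,0,0],[0,0,0,0,0,0,0]]]' 30
python3 -m jog '[[[0,0,-10,0,0,0,0],[0,0,-25,0,0,0,0],[0,0,-30,0,0,0,0],[0,0,-10,0,0,0,0]]]'
python3 - <<'E'
from h import *
plan([540,-20,160],60,9)
plan([627,244,145],87,9,[540,-20,160,60])
E
```

```text
clock: 12.2
position: [0.4867, -0.2668, 0.0883]
tool_rot: [-3.14, 0.001, 0.315]
force: [0.7, -0.1, 0.9]
grip_width: 0.047
finger_force: 0.0
clock: 12.6
position: [0.4874, -0.2673, 0.09]
tool_rot: [3.141, -0.001, 0.314]
force: [-1.8, 0.4, 8.8]
grip_width: 0.0269
finger_force: 30.4
clock: 13.0
position: [0.4878, -0.2676, 0.1671]
tool_rot: [3.139, -0.003, 0.314]
force: [-0.4, 0.1, -1.1]
grip_width: 0.0269
finger_force: 29.7
from [ 487.8 -267.6  167.1] 18.0 dyaw 0.734
[14.0, -24.4, 0.8] wz -0.082
[15.9, -23.2, 0.8] wz -0.082
[17.8, -21.8, 0.8] wz -0.082
[19.5, -20.3, 0.8] wz -0.082
[21.1, -18.6, 0.8] wz -0.082
[22.5, -16.8, 0.8] wz -0.082
[23.8, -14.9, 0.8] wz -0.082
[25.0, -13.0, 0.8] wz -0.082
[25.9, -10.9, 0.8] wz -0.082
from [540. -20. 160.] 60.0 dyaw 0.471
[30.2, -6.3, 1.7] wz -0.052
[30.5, -4.7, 1.7] wz -0.052
[30.7, -3.1, 1.7] wz -0.052
[30.8, -1.5, 1.7] wz -0.052
[30.9, 0.1, 1.7] wz -0.052
[30.8, 1.7, 1.7] wz -0.052
[30.7, 3.4, 1.7] wz -0.052
[30.5, 5.0, 1.7] wz -0.052
[30.2, 6.5, 1.7] wz -0.052
```

```bash
python3 -m jog '[[[14,-24.4,0.8,0,0,-0.082,0],[15.9,-23.2,0.8,0,0,-0.082,0],[17.8,-21.8,0.8,0,0,-0.082,0],[19.5,-20.3,0.8,0,0,-0.082,0],[21.1,-18.6,0.8,0,0,-0.082,0]]]'
python3 -m jog '[[[22.5,-16.8,0.8,0,0,-0.082,0],[23.8,-14.9,0.8,0,0,-0.082,0],[25,-13,0.8,0,0,-0.082,0],[25.9,-10.9,0.8,0,0,-0.082,0],[30.2,-6.3,1.7,0,0,-0.052,0]]]'
python3 -m jog '[[[30.5,-4.7,1.7,0,0,-0.052,0],[30.7,-3.1,1.7,0,0,-0.052,0],[30.8,-1.5,1.7,0,0,-0.052,0],[30.9,0,1.7,0,0,-0.052,0],[30.8,1.7,1.7,0,0,-0.052,0]]]'
python3 -m jog '[[[30.7,3.4,1.7,0,0,-0.052,0],[30.5,5,1.7,0,0,-0.052,0],[30.2,6.5,1.7,0,0,-0.052,0],[0,0,0,0,0,0,0]]]'
python3 - <<'E'
from h import *
f,K,Rc,t=cam("wrist"); save(f,"w6")
for q in("tray_square","eraser"):
    r=bot.spot_point(q,f); print(q,[(np.round(np.array(d["xyz"])*1000),round(d["conf"],2)) for d in r[:1]])
r=bot.trace("tray_square",f); print([footprint(a["region"],K,Rc,t,.028) for a in r[:1]])
plan([627,244,85],87,4)
E
```

```text
clock: 13.5
position: [0.5161, -0.1281, 0.1604]
tool_rot: [3.141, -0.0, 0.727]
force: [-0.3, -0.6, -0.0]
grip_width: 0.0269
finger_force: 29.7
clock: 14.0
position: [0.5482, 0.0111, 0.1556]
tool_rot: [3.141, -0.0, 1.107]
force: [0.7, -0.3, -0.8]
grip_width: 0.027
finger_force: 29.7
clock: 14.5
position: [0.5961, 0.1582, 0.1469]
tool_rot: [3.141, -0.0, 1.366]
force: [0.3, 0.8, -0.3]
grip_width: 0.027
finger_force: 29.7
clock: 14.9
position: [0.6247, 0.2497, 0.1412]
tool_rot: [3.141, -0.002, 1.527]
force: [-1.2, -0.5, -1.0]
grip_width: 0.0265
finger_force: 29.7
tray_square []
eraser [(array([624., 251.,  63.]), 0.75)]
[array([630.3, 249.7, 102.1,  99.7,  87.1])]
from [624.6 243.9 141.7] 87.0 dyaw -0.0
[0.1, 0.6, 14.2] wz 0.0
[0.1, 0.6, 14.2] wz 0.0
[0.1, 0.6, 14.2] wz 0.0
[0.1, 0.6, 14.2] wz 0.0
```

View pics/w6.png

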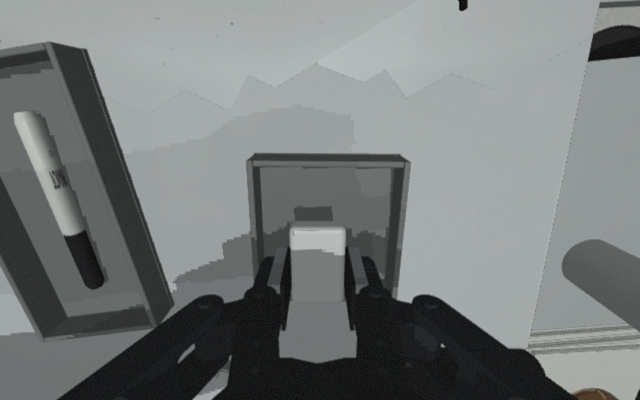

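The marker lies flat in the long tray (px 60,200). The eraser (318,265) is over the square tray (248–410). Lowering.

```bash
python3 -m jog '[[[1,1.5,15,0,0,0,0],[1,1.5,15,0,0,0,0],[0,0.5,15,0,0,0,0],[0,0,10,0,0,0,0],[0,0,2,0,0,0,0]]]'
python3 -m jog '[[[0,0,0,0,0,0,0],[0,0,0,0,0,0,0.42],[0,0,0,0,0,0,0.42],[0,0,0,0,0,0,0.42]]]'
python3 -m jog '[[[0,0,-20,0,0,0,0.42],[0,0,-30,0,0,0,0.42],[0,0,-30,0,0,0,0.42],[0,0,0,0,0,0,0]]]'
python3 - <<'E'
from h import *
f,K,Rc,t=cam("wrist"); save(f,"w7")
r=bot.trace("eraser",f); print([(footprint(a["region"],K,Rc,t,.016),a["conf"]) for a in r[:1]])
# deck frame fit
f,K,Rc,t=cam("top")
for n in("feeder","idler","tension_pivot","tension_roller","pawl_block"):
    r=bot.spot_point(n,f); print(n,[(np.round(np.array(d["xyz"])*1000),round(d["conf"],2)) for d in r[:1]])
r=bot.trace("feeder",f)[0]["region"]; print(footprint(r,K,Rc,t,.012))
src=np.array([[94,51],[30,-40],[0,0]]);dst=np.array([[643.7,-107],[599,-210.5],[562,-177]])
a=src-src.mean(0);b=dst-dst.mean(0)
th=np.arctan2((a[:,0]*b[:,1]-a[:,1]*b[:,0]).sum(),(a*b).sum())
M=np.array([[np.cos(th),-np.sin(th)],[np.sin(th),np.cos(th)]]);o=dst.mean(0)-M@src.mean(0)
print("yaw",np.degrees(th),o,(src@M.T+o).round(1))
for q in(0,.2,.46,.7):
    al=np.pi/2+.25-q; print(q,(M@(np.array([30,-40])+110*np.array([np.cos(al),np.sin(al)]))+o).round(1))
E
```

```text
clock: 15.6
position: [0.6276, 0.2463, 0.0824]
tool_rot: [-3.139, 0.001, 1.519]
force: [-0.1, -0.2, -0.1]
grip_width: 0.0266
finger_force: 29.7
clock: 16.0
position: [0.6285, 0.2469, 0.0849]
tool_rot: [3.141, -0.0, 1.52]
force: [0.4, -0.2, 0.5]
grip_width: 0.0356
finger_force: 0.0
clock: 16.4
position: [0.6299, 0.2471, 0.1687]
tool_rot: [3.136, -0.003, 1.52]
force: [0.0, -0.2, -0.5]
grip_width: 0.0224
finger_force: 0.0
[(array([628.3, 247.9,  45. ,  28.3,  87.2]), 0.69)]
feeder [(array([ 563., -173.,   -1.]), 0.69)]
idler []
tension_pivot [(array([740.,  94.,  -0.]), 0.74)]
tension_roller [(array([ 548., -112.,   39.]), 0.7)]
pawl_block [(array([ 601., -255.,   13.]), 0.41)]
[ 564.8 -176.7  303.9  275.5  101.3]
yaw 11.83651855925866 [ 561.86431652 -176.90032474] [[ 643.4 -107.7]
 [ 599.4 -209.9]
 [ 561.9 -176.9]]
0 [ 550.9 -111.2]
0.2 [ 571.5 -103.5]
0.46 [599.8 -99.9]
0.7 [ 625.9 -103.1]
```

Run:
```python
from h import *
plan([505,-116,175],6,12)
```

```text
from [628.1 246.6 163.8] 87.1 dyaw -1.415
[-30.7, -8.7, -0.9] wz 0.118
[-31.5, -5.0, -0.9] wz 0.118
[-31.9, -1.3, -0.9] wz 0.118
[-31.8, 2.5, -0.9] wz 0.118
[-31.3, 6.2, -0.9] wz 0.118
[-30.4, 9.8, -0.9] wz 0.118
[-29.0, 13.3, -0.9] wz 0.118
[-27.2, 16.7, -0.9] wz 0.118
[-25.1, 19.7, -0.9] wz 0.118
[-22.6, 22.6, -0.9] wz 0.118
[-19.8, 25.1, -0.9] wz 0.118
[-16.7, 27.2, -0.9] wz 0.118
```

View pics/w7.png

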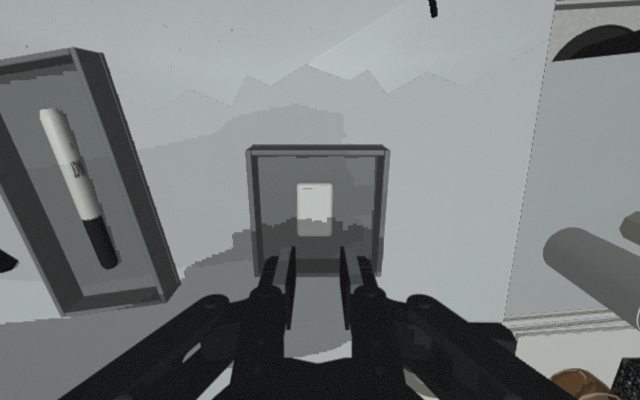

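Both are in: eraser flat in the square tray (px 315,210), marker flat in the long tray (80,185). Now to the tensioner, with the fingers shut.

```bash
python3 -m jog '[[[-30.7,-8.7,-0.9,0,0,0.118,0],[-31.5,-5,-0.9,0,0,0.118,0],[-31.9,-1.3,-0.9,0,0,0.118,0],[-31.8,2.5,-0.9,0,0,0.118,0],[-31.3,6.2,-0.9,0,0,0.118,0]]]' 60
python3 -m jog '[[[-30.4,9.8,-0.9,0,0,0.118,0],[-29,13.3,-0.9,0,0,0.118,0],[-27.2,16.7,-0.9,0,0,0.118,0],[-25.1,19.7,-0.9,0,0,0.118,0],[-22.6,22.6,-0.9,0,0,0.118,0]]]'
python3 -m jog '[[[-19.8,25.1,-0.9,0,0,0.118,0],[-16.7,27.2,-0.9,0,0,0.118,0],[0,0,0,0,0,0,0]]]'
python3 - <<'E'
from h import *
print(np.round(pose()[2]["qpos"],2))
f,K,Rc,t=cam("wrist"); save(f,"w8")
for q in("tension_roller","tension_pivot","idler"):
    r=bot.spot_point(q,f); print(q,[(np.round(np.array(d["xyz"])*1000),round(d["conf"],2)) for d in r[:1]])
plan([505,-116,120],6,2)
E
```

```text
clock: 17.35
position: [0.5765, 0.0945, 0.1688]
tool_rot: [3.142, 0.0, 0.925]
force: [0.1, -0.2, -0.4]
grip_width: 0.0001
finger_force: 0.0
clock: 17.85
position: [0.525, -0.0566, 0.1734]
tool_rot: [3.142, 0.0, 0.335]
force: [-0.1, 0.0, -0.6]
grip_width: -0.0003
finger_force: 0.0
clock: 18.15
position: [0.5035, -0.1197, 0.1755]
tool_rot: [3.14, 0.0, 0.095]
force: [0.5, 0.8, -0.2]
grip_width: 0.0001
finger_force: 0.0
[-0.4   0.68  0.75  2.01 -0.71  0.72 -0.68]
tension_roller [(array([ 548., -112.,   40.]), 0.64)]
tension_pivot [(array([ 601., -205.,   40.]), 0.89)]
idler []
from [ 505.3 -115.1  175. ] 6.1 dyaw -0.001
[-0.2, 0.4, 27.5] wz 0.001
[-0.2, 0.4, 27.5] wz 0.001
```

View pics/w8.png

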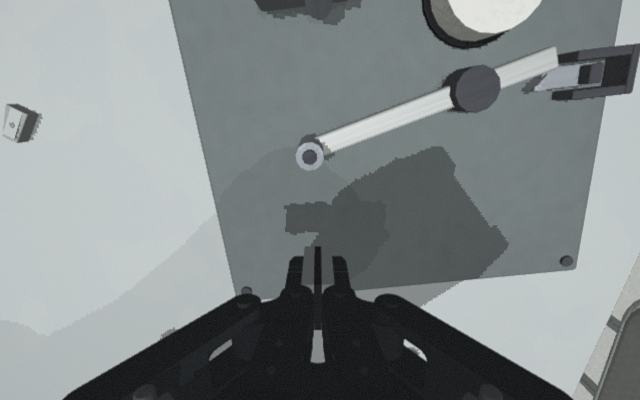

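```bash
python3 -m jog '[[[0,-1.5,25,0,0,0,0],[0,0,25,0,0,0,0],[0,0,5,0,0,0,0],[0,0,0,0,0,0,0]]]'
python3 -m jog '[[[10,0,0,0,0,0,0],[8,0,0,0,0,0,0],[3,0,0,0,0,0,0],[3,0,0,0,0,0,0],[0,0,0,0,0,0,0]]]'
python3 -m jog '[[[3,0,0,0,0,0,0],[3,-0.5,0,0,0,0,0],[0,0,0,0,0,0,0]]]'
python3 - <<'E'
from h import *
f,K,Rc,t=cam("wrist"); save(f,"w9")
r=bot.spot_point("tension_roller",f); print([(np.round(np.array(d["xyz"])*1000),round(d["conf"],2)) for d in r[:1]])
print(pose()[2]["position"],pose()[2]["force"])
E
```

```text
clock: 18.75
position: [0.5047, -0.114, 0.12]
tool_rot: [-3.141, 0.001, 0.105]
force: [-0.5, -0.5, 0.2]
grip_width: 0.0001
finger_force: 0.0
clock: 19.25
position: [0.529, -0.1118, 0.1204]
tool_rot: [3.141, -0.0, 0.104]
force: [-0.2, -0.2, 0.4]
grip_width: 0.0005
finger_force: 0.0
clock: 19.55
position: [0.5344, -0.1104, 0.12]
tool_rot: [-3.141, 0.001, 0.104]
force: [-4.9, 2.8, 1.9]
grip_width: 0.0001
finger_force: 2.2
[(array([ 553., -111.,   39.]), 0.83)]
[ 0.53415326 -0.11057636  0.12006213] [-4.86813235  1.90120756  2.27152662]
```

View pics/w9.png

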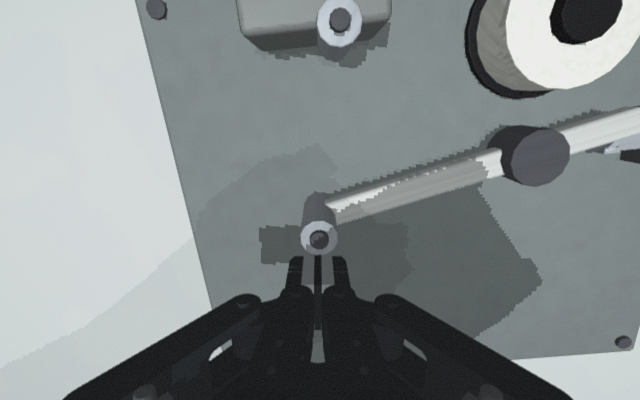

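The fingers are on the roller, centred (px 318,237), at about 5 N. Pushing along the arc.

```bash
python3 -m jog '[[[6,-1.5,0,0,0,0,0],[6,-1.5,0,0,0,0,0],[6,-1.2,0,0,0,0,0],[6,-0.6,0,0,0,0,0],[6,-0.3,0,0,0,0,0]]]'
python3 -m jog '[[[6,0,0,0,0,0,0],[6,0.2,0,0,0,0,0],[6,0.8,0,0,0,0,0],[6,1.1,0,0,0,0,0],[6,1.3,0,0,0,0,0]]]'
python3 - <<'E'
from h import *
for n in("wrist","top"):
    f,K,Rc,t=cam(n)
    r=bot.spot_point("tension_roller",f); print(n,[(np.round(np.array(d["xyz"])*1000),round(d["conf"],2)) for d in r[:2]])
plan([606,-105,120],6,2)
E
```

```text
clock: 20.15
position: [0.5626, -0.1019, 0.1197]
tool_rot: [-3.139, 0.003, 0.104]
force: [-6.9, 4.9, -0.9]
grip_width: 0.0002
finger_force: 3.6
clock: 20.65
position: [0.5935, -0.1024, 0.1198]
tool_rot: [-3.14, 0.002, 0.104]
force: [-7.1, 2.7, 0.6]
grip_width: 0.0003
finger_force: 2.9
wrist [(array([ 611., -104.,   38.]), 0.77)]
top [(array([ 597., -206.,   19.]), 0.57)]
from [ 593.3 -102.6  119.8] 5.9 dyaw 0.001
[6.2, 1.9, -0.1] wz -0.0
[6.2, 1.9, -0.1] wz -0.0
```

```bash
python3 -m jog '[[[4,1.1,0,0,0,0,0],[4,1.2,0,0,0,0,0],[3,1,0,0,0,0,0],[0,0,0,0,0,0,0]]]'
python3 -m jog '[[[1.5,0.4,0,0,0,0,0],[0,0,0,0,0,0,0]]]'
python3 -m jog '[[[1.5,0,0,0,0,0,0],[0,0,0,0,0,0,0]]]'
```

```text
clock: 21.25
position: [0.6048, -0.1048, 0.1198]
tool_rot: [-3.141, 0.002, 0.104]
force: [-6.3, 4.2, 0.6]
grip_width: 0.0001
finger_force: 2.8
clock: 21.45
position: [0.6061, -0.105, 0.1198]
tool_rot: [-3.141, 0.002, 0.104]
force: [-5.9, 3.7, 0.1]
grip_width: -0.0003
finger_force: 2.9
clock: 21.65
position: [0.6067, -0.105, 0.1197]
tool_rot: [-3.14, 0.003, 0.103]
force: [-12.1, 3.2, 4.4]
grip_width: 0.0001
finger_force: 5.8
```

```bash
python3 -m jog '[[[1.2,0,0,0,0,0,0],[0,0,0,0,0,0,0],[0,0,0,0,0,0,0],[0,0,0,0,0,0,0],[0,0,0,0,0,0,0]]]'
python3 - <<'E'
from h import *
for n in("wrist","side"):
    f,K,Rc,t=cam(n)
    for q in("tension_roller","idler","tension_pivot","pawl_block"):
        r=bot.spot_point(q,f); print(n,q,[(np.round(np.array(d["xyz"])*1000),round(d["conf"],2)) for d in r[:1]])
f,K,Rc,t=cam("top")
for q in "stapler sharpener tape_dispenser binder_clip marker eraser".split():
    r=bot.spot_point(q,f); print(q,[(np.round(np.array(d["xyz"])*1000),round(d["conf"],2)) for d in r[:2]])
E
```

```text
clock: 22.15
position: [0.6072, -0.105, 0.1196]
tool_rot: [-3.14, 0.005, 0.103]
force: [-18.0, 2.8, 6.7]
grip_width: 0.0003
finger_force: 8.5
wrist tension_roller [(array([ 625., -103.,   40.]), 0.73)]
wrist idler [(array([ 642., -103.,   60.]), 0.58)]
wrist tension_pivot []
wrist pawl_block [(array([ 604., -258.,   15.]), 0.7)]
side tension_roller [(array([ 629., -103.,   37.]), 0.92)]
side idler [(array([ 643., -108.,   59.]), 0.68)]
side tension_pivot [(array([ 599., -210.,   35.]), 0.74)]
side pawl_block [(array([ 606., -257.,   10.]), 0.65)]
stapler [(array([ 304., -325.,    4.]), 0.92), (array([ 601., -211.,   41.]), 0.69)]
sharpener []
tape_dispenser [(array([737.,  94.,  -2.]), 0.9)]
binder_clip [(array([ 601., -211.,   37.]), 0.37)]
marker []
eraser [(array([ 602., -255.,   17.]), 0.55)]
```

The roller is at (626,-103), as predicted for 0.70 rad. The stop is firm at 18 N and steady, so I'm handing in.

```bash
python3 -c "
from workcell import bot
print(bot.job_done())"
```

```text
the job is handed in; nothing more can be done
None
```

The job is handed in at about 22 s: the marker lies flat in the long tray, the eraser is in the square tray, and the tensioner arm is held against the idler stop with about 18 N, pawl untouched by the gripper (I viewed 11 pictures, one over the limit of 10).

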